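# Free the stuck press table, seat it at its back stop and clamp it

### The arm

A 6-joint arm with a two-finger parallel gripper is mounted at the origin on the work surface. World frame = base frame: x ahead of the robot, y to its left, z up, the work surface at z = 0. Lengths are in m, angles in rad, forces in N, time in s.
With the tool pointing down it reaches from about 0.15 to 0.775 m from the base axis. Payload 6.1 kg.
Tool frame: the origin (TCP) lies midway between the tips of the shut fingers; the grasp point (between the pads) lies robot.tcp_to_grasp behind it (robot.tcp_to_grasp is the distance from the TCP to the grasp point, in m); z points along the fingers, y is the direction in which the jaws open and shut (so a half turn about z gives the same grasp; the last joint's range is limited). The gripper opens to 85 mm and grips with 20 to 120 N. Pads are 22 mm wide; open, the fingers measure 114 mm over their backs; the gripper's body (76 mm by 85 mm) begins 54 mm behind the grasp point. The pads swing forward as they close: fully open they stand 13 mm farther back than shut.
Start: joints at [1.235, 0.126, -0.04, 1.405, 0, 1.571], TCP at [0.173, 0.496, 0.231] pointing down, gripper open.
Joint ranges: [-2.72, 2.72], [-0.95, 1.95], [-1.27, 1.35], [-1.78, 2.02], [-1.46, 1.47], [-3.14, 3.14]. Speed limits (rad/s): [2.39, 2.39, 3.01, 3.14, 3.14, 3.14].

### API

Orientations are given as a rotation vector (axis times angle).
In Python, from rig import robot, viewer, finish_job gives the robot as it stands.
- The arm moves only by the shell command python3 -m jog 'ROWS' [OPENING]. ROWS is JSON, a list of rows, each a list of 6 numbers: the shift along the tool's x, y, z in m, then the turn, a rotation vector about the tool's x, y, z in rad. A call has 1 to 20 rows; each row is the pose to reach, as a shift and turn from the pose measured when the call began, along the tool's axes at that moment; what a row does not reach only later rows make up. A row lasts 1/10 s, in which the tool goes at most 50 mm and 8.59 degrees, less where a joint would pass 70% of its speed; a pose out of reach is approached as far as the arm can. A call with a gripper value outside its range is refused whole. OPENING is the opening, from 0 (shut) to 1 (fully open), set as the call begins (- or left out, the last holds). The fingers move at their own pace and stop on an object; the grip force is fixed at half the most. Time passes only in rows, so rows that repeat a pose let the fingers close. It gives the time, the measured TCP pose, the force and the opening at its end, in the units of the state.
- robot.read_state(): the state, without advancing time (a new reading comes with each control period).
- viewer.get_image(name): name is "scene" or "side" or "wrist"; returns a dict with "frame" (400x640x3 uint8, red, green, blue), "fov_y" (degrees; the focal length in pixels is half the picture's height over the tangent of half this angle, whatever the lens; pixels are square), "cx", "cy" (the principal point, pixels), "k1" (the pictures are not rectified: a ray, as slopes to the right and down, at radius r is drawn at 1 + k1 r^2 times it, then the intrinsics apply), "T" (4x4, takes a point from camera to world coordinates); the wrist camera has in their place "T_tool_cam" (4x4, takes a point from camera to tool coordinates, whose origin is the TCP and whose axes are the flange's). Camera axes: x right, y down, z forward; pixel columns grow to the right and rows downward; lengths in m; the calibration is good to about 2 mm. A picture is of the moment at which its call begins: read the wrist's pose just before it. There is no depth.
- finish_job(): hands the job in, once; it reports no verdict.
The state is a dict: "clock": time; "joint_positions": joint angles; "qvel": joint speeds; "joint_efforts": joint torques, N m; "tool_pos": TCP position; "tcp_rot": TCP orientation; "ft_force": force on the tool from outside, world axes, zero at the start; "wrist_torque": the same for the moment, N m; "width": finger opening in m.
Only numpy, scipy, OpenCV 4.12 (cv2) and the standard library are available. Lean on these libraries where they do the work, as an engineer would, in place of code of your own. Each camera call takes 0.05 s, during which the arm holds its last target.

### The job

The sliding table of the embossing press is gummed up with dried glue in its pulled-out position: push it by its black bar handle until it breaks free, then ease it in under the head until it is fully home against the hidden back stop, without slamming into the stop or leaning on it with more than about 25 newtons. The wooden coaster must stay in its place against the pins on the table. Then swing the orange clamp lever clockwise to lock the table, let go, and leave the other things on the bench where they are.

Things in the scene. Friction and masses are not known exactly. Their poses are not given: they have to be found in the camera images.
- press: green bench embossing press, fixed, 380 x 210 mm, 430 mm tall. Origin at bench height under the centre of the head. x axis: along the slide, the way the table is pushed in; y: left of that; z up. Base 25 mm thick, x -200 to 180, y +-105 mm. Head and platen: from x = -55 mm, y +-50 mm, underside 118 mm up. Grey side guards (x 22 to 178 mm, y +-82 mm) and a brush curtain hide the back stop.
- carriage: the sliding table: aluminium plate 170 mm (along the slide) x 120 x 12 mm, 0.7 to 1 kg, moves only along the press's x. Origin: centre of the plate's underside, 45 mm above the bench, axes as the press's. It starts fully pulled out, at x = -130 mm in the press frame. Once free it runs with 2 to 3 N and stays where it is left.
- handle (a point): centre of the table's black bar handle: round bar 14 mm thick, 90 mm long, level, square across the slide, its axis 90 mm above the bench, 130 mm outwards (-x) of the table's origin. Two 12 mm wide arms 34 mm either side of its middle (tops 57 mm above the bench) and 10 mm uprights join it to the plate. Its outer side (-x) is free.
- nest (a point): point on the table's top face (57 mm above the bench) where the coaster's centre belongs; two brass pins 8 mm high hold the coaster on its outer (-x) side only. Of the slide: dried glue drags 10 to 18 N over the first 15 to 50 mm of travel, then lets go suddenly. The table meets the back stop (rubber face, 10 N/mm) after 105 to 155 mm of travel; it is adjustable and cannot be seen.
- coaster: round wooden coaster 80 mm across, 8 mm thick, 35 g, lying loose on the table against the two pins. Origin at the centre of its underside.
- home_switch (a joint): travel (m) of the table-home switch, a sprung plunger in the nose of the hidden back stop, pushed in by the table's leading edge: 0 while the table is away, 0.006 when it touches the stop, a little more while pressed. It starts to move 6 mm before the stop and pushes back with about 1 N.
- lock_lever (a joint): angle (rad) of the orange clamp lever, growing clockwise seen from above: 0 = pointing square away from the slide (press -y); 1.3 = its end stop, nearly along the slide, pointing outwards (press -x). Starts between 0 and 0.25. From 0.4 it squeezes a brake pad on the table's edge; from 1.0 the table is locked. Stays where left; turning takes 4 to 8 N at the grip.
- lever_tip (a point): point on the orange lever's grip, on its axis, 60 mm from the pivot, 88 mm above the bench. The grip is round, 15 mm thick, runs from 24 to 77 mm from the pivot and is nearly level (axis 85 to 89 mm above the bench); below it is free space down to the press base at 25 mm.
- lever_hub (a point): pivot of the clamp lever, vertical axis, on top of the hub 75 mm above the bench; at x = -100 mm, y = -85 mm in the press frame, beside the slide.
- glue_jar: bystander: glass jar with a red lid, 60 mm across, 85 mm tall, origin at the centre of its underside
- mallet: bystander: wooden mallet standing on its head, head 80 mm across and 90 mm tall, handle 26 mm thick up to 220 mm, origin at the centre of its underside
- weight: bystander: dark steel weight on a 90 mm square foot, 57 mm tall, origin at the centre of its underside
There are look-alikes about, which are no part of the job. There is more than one size of the coaster; the job needs the largest.

How it is judged:
On the way, in this order (a step that is already met when the one before it is completed fails the run):
1. the table is fully home against its back stop (home switch in by more than 4.5 of its 6 mm) for 0.2 s, the lever not yet locked (value of joint home_switch above 0.0045 m and value of joint lock_lever below 0.6 rad), for 0.2 s.
2. the clamp lever is swung past 1.0 rad with the table home (value of joint lock_lever above 1 rad and value of joint home_switch above 0.0045 m), for 0.1 s.
At the end, for the whole second after the job is handed in: The table is home against its back stop (home switch in by more than 4.5 mm of 6), the clamp lever is at more than 1.0 rad, the coaster lies within 6 mm of its place on the table, and all is at rest and released (all of step 2 and distance between coaster and nest below 0.006 m and linear speed of carriage below 0.01 m/s and linear speed of coaster below 0.02 m/s); the robot touches nothing.
It fails at once if the table slams into its back stop or is pressed on it with more than 25 N (contact force between carriage and press above 25 N).
It fails at once if the coaster is thrown out of its place on the table (more than 12 mm) (distance between coaster and nest above 0.012 m).
It fails at once if a bystander is moved by more than 30 mm or tipped (distance of any of glue_jar, mallet, weight from where it was at the start of the episode above 0.03 m or angle between any of glue_jar, mallet's own z axis and vertical above 0.5 rad).
It also fails if it takes over 64 s, if anything falls off the work surface, if the arm or the gripper's body presses on something with over 40 N, if the wrist force passes 120 N, or if a joint passes its speed limit or range.

## Working session

There is one attempt and no reset: what is moved stays moved. The work goes in short steps, Python scripts to look and compute and a shell command to move; the robot and the scene stay as the last step left them, time stands still between calls to the robot, and variables do not carry over. Pictures are saved under pics/ and viewed, and the job is handed in when it is done.

```bash
ls; mkdir -p pics; python3 - <<'E'
from rig import robot, viewer
import cv2,numpy as np
print(robot.read_state(), robot.tcp_to_grasp)
for n in ["scene","side","wrist"]:
    d=viewer.get_image(n); cv2.imwrite(f"pics/{n}0.png",d["frame"][:,:,::-1])
    print(n,{k:(np.round(v,4).tolist() if not np.isscalar(v) else v) for k,v in d.items() if k!="frame"})
E
```

```text
pics
{'clock': 0.0, 'joint_positions': array([ 1.23500242e+00,  1.26400323e-01, -4.06341221e-02,  1.40538824e+00,
        7.34812769e-06,  1.57076743e+00]), 'qvel': array([ 0.00043008, -0.00143544,  0.00052668, -0.00095022,  0.00056321,
       -0.00095843]), 'joint_efforts': array([ 2.23043404e-03, -4.35916221e+01,  3.52923882e+01,  1.71685824e-02,
        4.20233700e-04,  1.24122886e-05]), 'tool_pos': array([0.17285936, 0.49528932, 0.23050585]), 'tcp_rot': array([-5.24897635e-01, -3.09714826e+00,  2.51658864e-03]), 'ft_force': array([-0.54253881, -0.75212627,  0.16889202]), 'wrist_torque': array([-0.0208856 ,  0.00790673, -0.05766347]), 'width': 0.08539336832651274} 0.0187
scene {'fov_y': 52.454453614386836, 'cx': 313.3827678729769, 'cy': 204.6164974764466, 'k1': 0.026025114245060828, 'T': [[-0.7215, 0.5381, -0.4358, 1.0365], [0.6924, 0.5658, -0.4478, 0.4691], [0.0056, -0.6248, -0.7808, 0.9107], [0.0, 0.0, 0.0, 1.0]]}
side {'fov_y': 57.63518560839455, 'cx': 318.7586251636042, 'cy': 197.60403967002512, 'k1': -0.04762738987035427, 'T': [[0.4051, -0.6625, 0.6301, 0.0496], [-0.9143, -0.2997, 0.2726, -0.2561], [0.0082, -0.6865, -0.7271, 0.6745], [0.0, 0.0, 0.0, 1.0]]}
wrist {'fov_y': 62.54826894470695, 'cx': 317.053118914129, 'cy': 201.1150463920614, 'k1': -0.014678673083653539, 'T_tool_cam': [[-0.0004, -0.9442, -0.3295, 0.0853], [1.0, -0.0004, 0.0001, 0.0], [-0.0003, -0.3295, 0.9442, -0.143], [0.0, 0.0, 0.0, 1.0]]}
```

View pics/scene0.png

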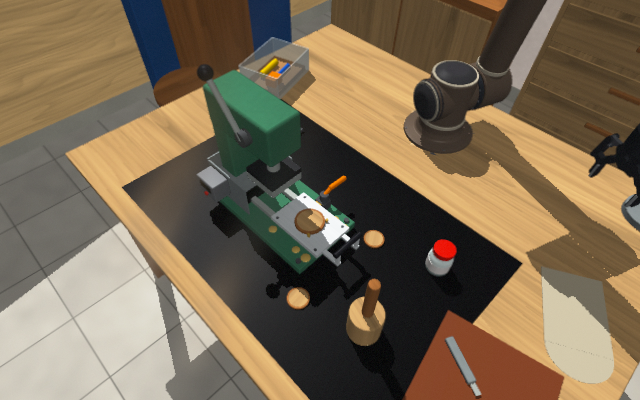

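View pics/side0.png

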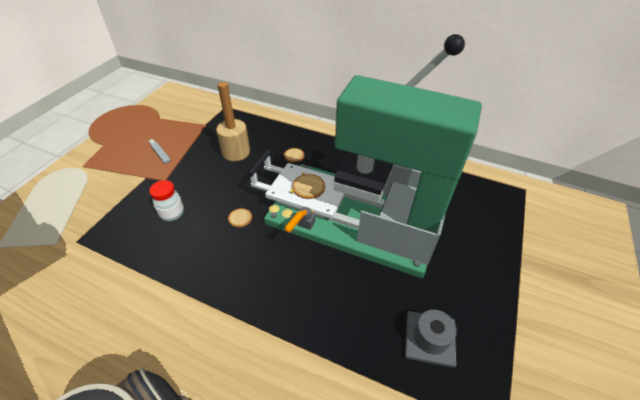

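View pics/wrist0.png

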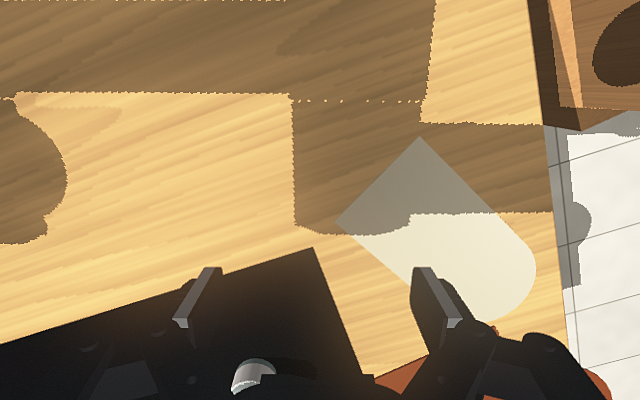

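The scene view shows the press at (260,160), its table and coaster at (309,220), the handle near (345,250), the orange lever at (335,186), the jar at (441,257) and the mallet at (366,320). The weight only appears in the side view, at (431,337). I'll enlarge this area.

```bash
python3 - <<'E'
import cv2
a=cv2.imread("pics/scene0.png");b=cv2.imread("pics/side0.png")
cv2.imwrite("pics/sc.png",cv2.resize(a[160:310,240:400],None,fx=5,fy=4*1.0,interpolation=cv2.INTER_CUBIC)[:600])
cv2.imwrite("pics/sd.png",cv2.resize(b[140:260,230:390],None,fx=5,fy=5,interpolation=cv2.INTER_CUBIC))
E
```

```text
(no output)
```

View pics/sc.png

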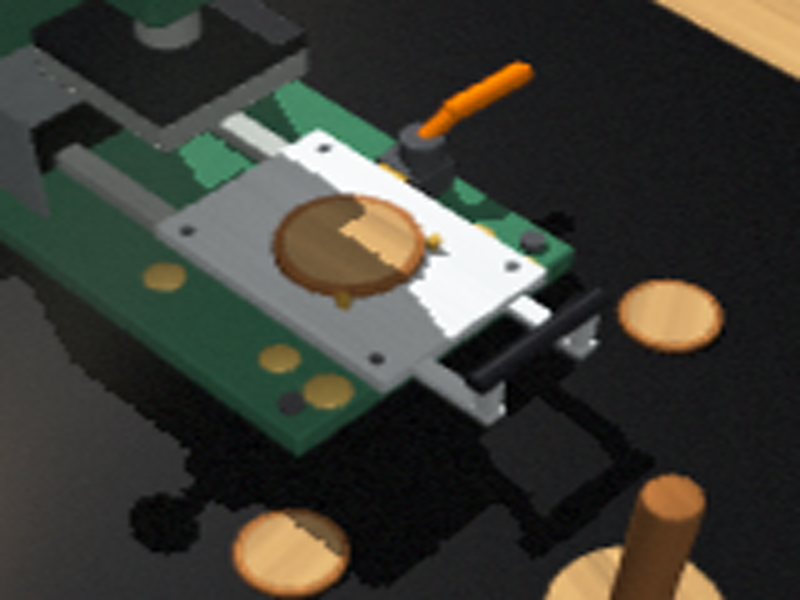

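View pics/sd.png

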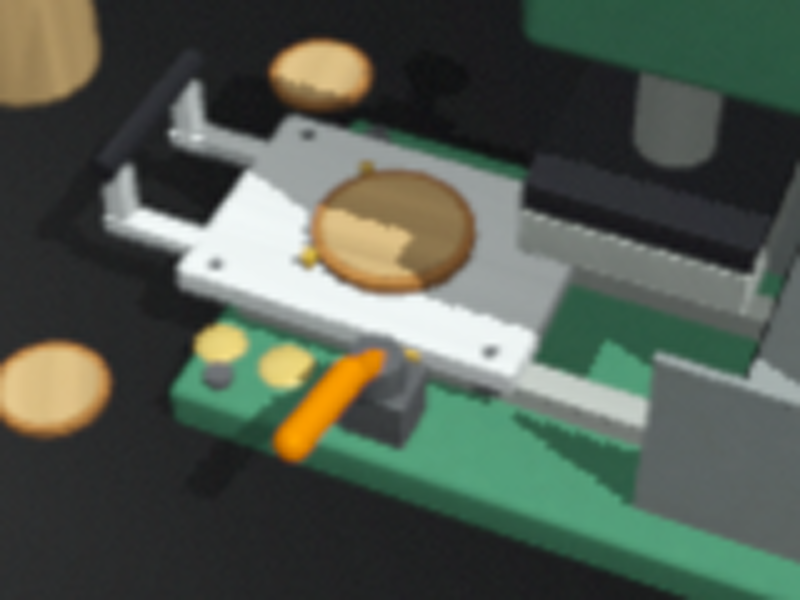

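```bash
cat > h.py <<'E'
from rig import robot, viewer
import cv2,numpy as np
from scipy.spatial.transform import Rotation as R
def cam(d):
    h=d["frame"].shape[0]; f=h/2/np.tan(np.radians(d["fov_y"])/2)
    if "T" in d: T=np.array(d["T"])
    else:
        s=robot.read_state(); W=np.eye(4); W[:3,:3]=R.from_rotvec(s["tcp_rot"]).as_matrix(); W[:3,3]=s["tool_pos"]; T=W@np.array(d["T_tool_cam"])
    return dict(f=f,cx=d["cx"],cy=d["cy"],k1=d["k1"],T=T)
def ray(c,u,v):
    K=np.array([[c["f"],0,c["cx"]],[0,c["f"],c["cy"]],[0,0,1]])
    p=cv2.undistortPoints(np.array([[[u,v]]],float),K,np.array([c["k1"],0,0,0]))[0,0]
    d=c["T"][:3,:3]@np.array([p[0],p[1],1]); return c["T"][:3,3],d
def onz(c,u,v,z):
    o,d=ray(c,u,v); return o+d*(z-o[2])/d[2]
def proj(c,P):
    q=np.linalg.inv(c["T"])@np.append(P,1); x,y=q[:2]/q[2]; s=1+c["k1"]*(x*x+y*y)
    return c["cx"]+c["f"]*x*s,c["cy"]+c["f"]*y*s
E
python3 - <<'E'
from h import *
sc=cam(viewer.get_image("scene")); sd=cam(viewer.get_image("side"))
L=[(sc,271.4,216.25,.057,-.045,.06),(sc,303.6,192.5,.057,-.045,-.06),(sc,349.6,227,.057,-.215,-.06),(sc,317,257.5,.057,-.215,.06),
(sc,335,255.75,.09,-.26,.045),(sc,360.6,233.75,.09,-.26,-.045),(sc,324,193,.075,-.1,-.085),
(sd,333.3,215.8,.057,-.045,-.06),(sd,266.4,193.6,.057,-.215,-.06),(sd,288,163.6,.057,-.215,.06),(sd,269,151.6,.09,-.26,.045),(sd,250.6,173,.09,-.26,-.045),(sd,305,211,.075,-.1,-.085)]
W=np.array([onz(c,u,v,z)[:2] for c,u,v,z,_,_ in L]); P=np.array([l[4:] for l in L])
for sel in (slice(0,13),slice(0,7),slice(7,13)):
    w,p=W[sel],P[sel]; a=(w-w.mean(0))@[1,1j]; b=(p-p.mean(0))@[1,1j]
    th=np.angle((a*b.conj()).sum()); Rm=np.array([[np.cos(th),-np.sin(th)],[np.sin(th),np.cos(th)]]); t=w.mean(0)-Rm@p.mean(0)
    print("pose",t.round(4),round(np.degrees(th),2)); 
    if sel.stop==13 and sel.start==0:
        print(((w-t)@Rm-p).round(4).tolist())
        print("handle",t+Rm@[-.26,0],"hub",t+Rm@[-.1,-.085])
        print("dirs x",Rm[:,0],"y",Rm[:,1])
        for c,u,v in((sc,344.4,178),(sd,288.4,228.6)):
            q=(onz(c,u,v,.088)[:2]-t)@Rm-[-.1,-.085]; print("lever tip rel",q, "angle",np.arctan2(-q[0],-q[1]))
for n,c,u,v,z in(("jar",sc,444,248,.085),("mallet",sc,374,285,.22),("cA",sc,373,239,.004),("cB",sc,298,298,.004),("mal_sd",sd,226,87,.22)): print(n,onz(c,u,v,z))
print(robot.read_state()["clock"])
E
```

```text
pose [ 0.609 -0.117] -88.88
[[-0.0026, -0.0009], [-0.0032, 0.0019], [-0.0006, -0.0013], [-0.0056, 0.0033], [-0.0009, -0.0006], [-0.0021, -0.001], [0.0006, -0.0006], [0.0035, -0.0012], [0.0035, 0.0008], [0.0033, -0.0031], [0.0025, 0.0009], [0.0, 0.0039], [0.0015, -0.0023]]
handle [0.6039241  0.14291741] hub [ 0.52206004 -0.01870956]
dirs x [ 0.01949862 -0.99980988] y [0.99980988 0.01949862]
lever tip rel [-0.00859341 -0.07084659] angle 0.12070635914760106
lever tip rel [-0.0052122 -0.0698032] angle 0.07453157289228773
pose [ 0.6102 -0.1149] -88.48
pose [ 0.6065 -0.1198] -89.63
jar [0.44092361 0.30765045 0.085     ]
mallet [0.70244711 0.2912383  0.22      ]
cA [0.49638537 0.14439911 0.004     ]
cB [0.7571181  0.13175289 0.004     ]
mal_sd [0.68836531 0.26919413 0.22      ]
0.25
```

```bash
cat >> h.py <<'E'
def to(pos,tilt=12,yaw=-1.1,n=None):
    # tool x = -press y (towards robot), tool y = -press x, tilt: body leans outwards (deg)
    s=robot.read_state(); A=R.from_rotvec(s["tcp_rot"])
    a=np.radians(-90-yaw*-1) if False else np.radians(-88.9)
    px=np.array([np.cos(a),np.sin(a),0]); py=np.array([-np.sin(a),np.cos(a),0])
    B=R.from_matrix(np.c_[-py,-px,[0,0,-1]]); B=R.from_rotvec(-py*np.radians(-tilt))*B if False else R.from_rotvec(py*np.radians(tilt)*-1)*B
    print("toolz",B.as_matrix()[:,2].round(3),"shift",A.inv().apply(np.array(pos)-s["tool_pos"]).round(4),"turn",(A.inv()*B).as_rotvec().round(4))
def st():
    s=robot.read_state(); print(round(s["clock"],2),s["tool_pos"].round(4),s["tcp_rot"].round(4),"F",s["ft_force"].round(2),"w",round(s["width"],4),"q",s["joint_positions"].round(2))
E
python3 -c "
from h import *
to([.604,.143,.2]);to([.604,.143,.2],0)"
```

```text
toolz [ 0.004 -0.208 -0.978] shift [-0.5231 -0.1907  0.0311] turn [ 0.2065 -0.0373 -0.3537]
toolz [ 0.  0. -1.] shift [-0.5231 -0.1907  0.0311] turn [-7.00e-04 -1.00e-04 -3.55e-01]
```

```bash
python3 -m jog '[[-0.035,-0.013,0.0,0.01,0,-0.02],[-0.07,-0.025,0.002,0.03,-0.005,-0.05],[-0.11,-0.04,0.004,0.05,-0.01,-0.08],[-0.15,-0.055,0.006,0.07,-0.015,-0.11],[-0.19,-0.07,0.008,0.08,-0.018,-0.14],[-0.23,-0.084,0.01,0.1,-0.02,-0.17],[-0.27,-0.1,0.012,0.12,-0.022,-0.2],[-0.31,-0.113,0.015,0.14,-0.025,-0.23],[-0.35,-0.128,0.018,0.16,-0.03,-0.26],[-0.39,-0.142,0.02,0.18,-0.032,-0.29],[-0.43,-0.157,0.024,0.19,-0.034,-0.32],[-0.465,-0.17,0.027,0.2,-0.036,-0.34],[-0.495,-0.181,0.029,0.206,-0.037,-0.35],[-0.515,-0.188,0.03,0.206,-0.037,-0.354],[-0.523,-0.191,0.031,0.206,-0.037,-0.354],[-0.523,-0.191,0.031,0.206,-0.037,-0.354]]' 0.6; python3 - <<'E'
from h import *
st(); d=viewer.get_image("wrist"); cv2.imwrite("pics/w1.png",d["frame"][:,:,::-1])
d=viewer.get_image("side"); cv2.imwrite("pics/s1.png",d["frame"][:,:,::-1])
E
```

```text
clock: 1.85
tool_pos: [0.604, 0.1422, 0.1995]
tcp_rot: [-0.028, 3.124, -0.328]
ft_force: [-0.0, 1.0, -0.2]
width: 0.0514
1.85 [0.604  0.1422 0.1995] [-0.0282  3.1236 -0.3277] F [-0.03  1.   -0.23] w 0.0514 q [ 0.33  0.36  0.18  1.45 -0.2   0.31]
```

View pics/w1.png

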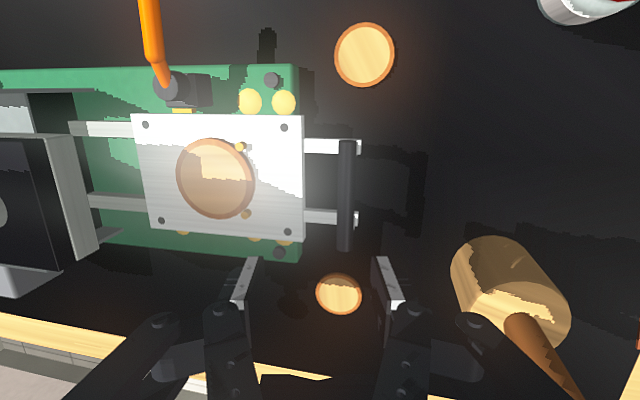

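View pics/s1.png

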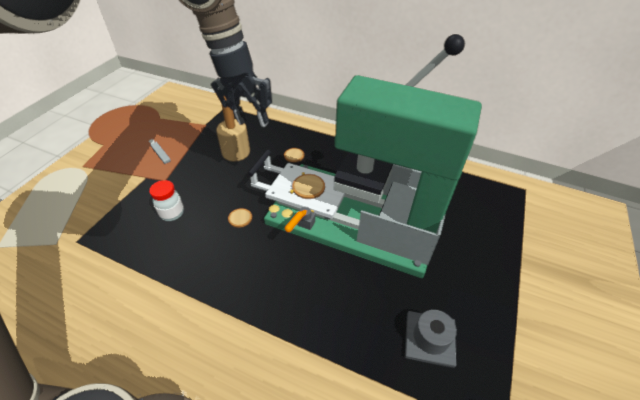

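The wrist view shows the handle bar from (346,143) to (345,249). The lever grip runs from (149,0) to (165,80) and the hub is at (172,84). The three coasters are at (215,178) on the table, (365,55) and (339,293). The one on the table is clearly the largest and sits against its pins, so it's the one to protect. I'll refine the measurements from this view.

```bash
python3 - <<'E'
from h import *
c=cam(viewer.get_image("wrist"))
a=onz(c,346,143,.09);b=onz(c,345,249,.09);print(a,b,(a+b)/2,np.linalg.norm(a-b))
for n,u,v in(("i-",131,115),("o-",302,114),("o+",305,243),("i+",152,235)): print(n,onz(c,u,v,.057))
print("hub",onz(c,172,80,.075),"grip",onz(c,158,60,.087),onz(c,149,0,.088))
k=onz(c,215,178,.065);print("coaster",k)
m=(a+b)/2
to([m[0],m[1],.0718])
# tcp so that grasp point is at bar center with tilt
g=robot.tcp_to_grasp*np.array([0.004,-.208,-.978]); print("target",m+g); to(m+g)
st()
E
```

```text
[0.55855507 0.14185801 0.09      ] [0.64828883 0.14539732 0.09      ] [0.60342195 0.14362766 0.09      ] 0.08980353326259324
i- [ 0.54781289 -0.0725596   0.057     ]
o- [0.54113016 0.09874732 0.057     ]
o+ [0.66403339 0.10233756 0.057     ]
i+ [ 0.67577755 -0.07057568  0.057     ]
hub [ 0.51536778 -0.01087516  0.075     ] grip [ 0.50041408 -0.01323153  0.087     ] [ 0.45811483 -0.01388066  0.088     ]
coaster [0.60235169 0.01593292 0.065     ]
toolz [ 0.004 -0.208 -0.978] shift [-0.0004  0.0267  0.1256] turn [ 0.0008 -0.0003  0.0012]
target [0.60349675 0.13973806 0.0717114 ]
toolz [ 0.004 -0.208 -0.978] shift [-0.0004  0.0229  0.1265] turn [ 0.0008 -0.0003  0.0012]
2.0 [0.6031 0.1435 0.2002] [-0.0318  3.1228 -0.327 ] F [-0.7   0.42 -0.42] w 0.0512 q [ 0.33  0.36  0.18  1.45 -0.2   0.31]
```

```bash
python3 -m jog '[[0,0.012,0.015,0,0,0],[0,0.023,0.035,0,0,0],[0,0.023,0.06,0,0,0],[0,0.023,0.085,0,0,0],[0,0.023,0.105,0,0,0],[0,0.023,0.12,0,0,0],[0,0.023,0.129,0,0,0],[0,0.023,0.129,0,0,0]]' 0.6; python3 - <<'E'
from h import *
st(); d=viewer.get_image("wrist"); cv2.imwrite("pics/w2.png",d["frame"][:,:,::-1])
E
```

```text
clock: 2.8
tool_pos: [0.6019, 0.1397, 0.0684]
tcp_rot: [0.034, -3.124, 0.328]
ft_force: [0.3, -0.3, 0.2]
width: 0.0515
2.8 [0.6019 0.1397 0.0684] [ 0.0335 -3.1242  0.3278] F [ 0.26 -0.34  0.24] w 0.0515 q [ 0.32  0.39 -0.07  1.18 -0.2   0.31]
```

View pics/w2.png

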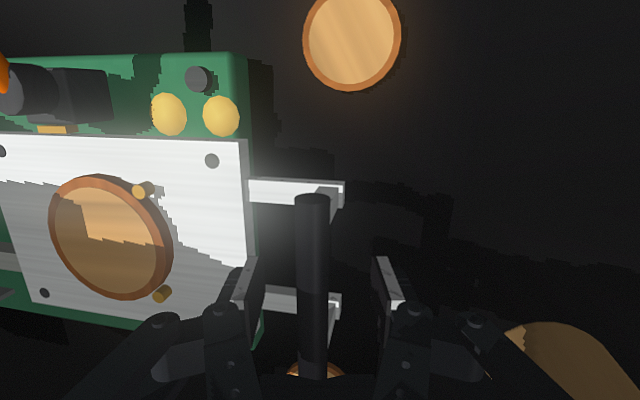

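The fingers straddle the bar, which is at column 312 between pads at 250 and 385. I'll close them to a loose cage and start the push.

```bash
python3 -m jog '[[0,0,0,0,0,0],[0,0,0,0,0,0],[0,0,0,0,0,0],[0,0,0,0,0,0]]' 0.24; python3 - <<'E'
from h import *
A=R.from_rotvec(robot.read_state()["tcp_rot"]); a=np.radians(-88.5)
print("1mm push in tool axes", A.inv().apply([np.cos(a),np.sin(a),0]))
E
```

```text
clock: 3.25
tool_pos: [0.6029, 0.14, 0.0699]
tcp_rot: [-0.033, 3.122, -0.327]
ft_force: [-0.4, 0.2, -0.8]
width: 0.0208
1mm push in tool axes [-0.0050289  -0.97834089  0.20693917]
```

```bash
python3 -m jog '[[0,-0.002,0.0004,0,0,0],[0,-0.004,0.0008,0,0,0],[0,-0.006,0.0012,0,0,0],[0,-0.008,0.0017,0,0,0],[0,-0.01,0.0021,0,0,0]]'; python3 -m jog '[[0,-0.001,0.0002,0,0,0],[0,-0.002,0.0004,0,0,0],[0,-0.003,0.0006,0,0,0],[0,-0.004,0.0008,0,0,0],[0,-0.005,0.001,0,0,0]]'
```

```text
clock: 3.75
tool_pos: [0.6031, 0.1321, 0.07]
tcp_rot: [-0.035, 3.123, -0.318]
ft_force: [-0.7, 10.5, -0.6]
width: 0.0205
clock: 4.25
tool_pos: [0.6032, 0.1292, 0.07]
tcp_rot: [-0.037, 3.124, -0.311]
ft_force: [-1.3, 10.0, 0.1]
width: 0.0206
```

```bash
python3 -m jog '[[0,-0.0015,0.0003,0,0,0],[0,-0.003,0.0006,0,0,0],[0,-0.0045,0.0009,0,0,0],[0,-0.006,0.0012,0,0,0],[0,-0.0075,0.0015,0,0,0],[0,-0.009,0.0018,0,0,0],[0,-0.0105,0.0022,0,0,0],[0,-0.012,0.0025,0,0,0]]'; python3 -m jog '[[0,-0.0015,0.0003,0,0,0],[0,-0.003,0.0006,0,0,0],[0,-0.0045,0.0009,0,0,0],[0,-0.006,0.0012,0,0,0],[0,-0.0075,0.0015,0,0,0],[0,-0.009,0.0018,0,0,0],[0,-0.0105,0.0022,0,0,0],[0,-0.012,0.0025,0,0,0]]'; python3 - <<'E'
from h import *
st(); d=viewer.get_image("wrist"); cv2.imwrite("pics/w3.png",d["frame"][:,:,::-1])
E
```

```text
clock: 5.05
tool_pos: [0.6034, 0.1191, 0.0699]
tcp_rot: [-0.039, 3.125, -0.303]
ft_force: [-1.3, 10.0, -0.3]
width: 0.0205
clock: 5.85
tool_pos: [0.6036, 0.1065, 0.0698]
tcp_rot: [-0.038, 3.125, -0.304]
ft_force: [-0.6, 2.3, 0.2]
width: 0.0208
5.85 [0.6036 0.1065 0.0698] [-0.0383  3.1247 -0.3038] F [-0.56  2.28  0.17] w 0.0208 q [ 0.26  0.37 -0.1   1.15 -0.19  0.24]
```

View pics/w3.png

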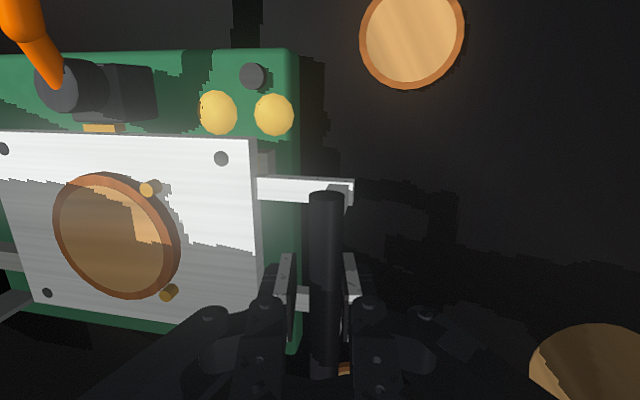

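The glue let go at about 30 mm of travel and the force is down to 2.3 N. The coaster at (117,236) is still against its pins. I'll cruise on while staying short of the earliest stop position.

```bash
python3 -m jog '[[0,-0.002,0.0004,0,0,0],[0,-0.005,0.001,0,0,0],[0,-0.009,0.0018,0,0,0],[0,-0.013,0.0026,0,0,0],[0,-0.017,0.0034,0,0,0],[0,-0.021,0.0042,0,0,0],[0,-0.025,0.005,0,0,0],[0,-0.029,0.0058,0,0,0],[0,-0.033,0.0066,0,0,0],[0,-0.037,0.0074,0,0,0],[0,-0.041,0.0082,0,0,0],[0,-0.045,0.009,0,0,0],[0,-0.049,0.0098,0,0,0],[0,-0.052,0.0104,0,0,0],[0,-0.055,0.011,0,0,0],[0,-0.058,0.0116,0,0,0]]'; python3 - <<'E'
from h import *
st(); d=viewer.get_image("wrist"); cv2.imwrite("pics/w4.png",d["frame"][:,:,::-1])
d=viewer.get_image("side"); cv2.imwrite("pics/s4.png",d["frame"][:,:,::-1])
E
```

```text
clock: 7.5
tool_pos: [0.605, 0.0468, 0.0696]
tcp_rot: [-0.038, 3.125, -0.304]
ft_force: [-1.0, 0.9, 0.8]
width: 0.0204
7.5 [0.605  0.0468 0.0696] [-0.0378  3.1248 -0.3042] F [-0.96  0.9   0.82] w 0.0204 q [ 0.17  0.34 -0.13  1.12 -0.19  0.15]
```

View pics/w4.png

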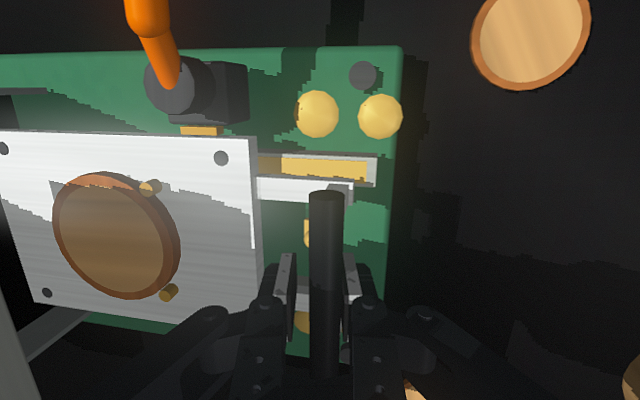

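View pics/s4.png

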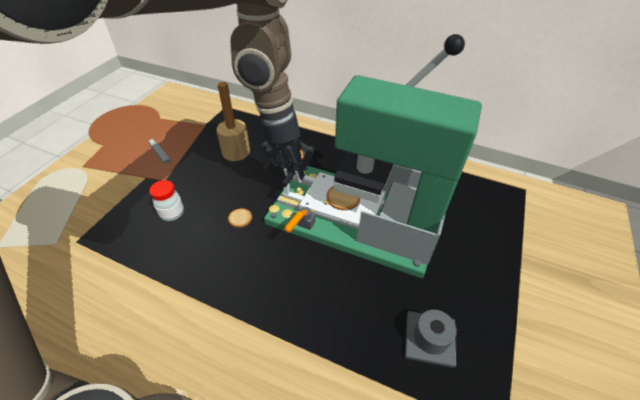

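The coaster is still seated and the table is gliding at about 1 N. From here I'll creep in 4–5 mm calls and watch the force.

```bash
for i in 1; do python3 -m jog '[[0,-0.001,0.0002,0,0,0],[0,-0.002,0.0004,0,0,0],[0,-0.003,0.0006,0,0,0],[0,-0.004,0.0008,0,0,0],[0,-0.005,0.001,0,0,0]]' | egrep 'pos|force'; python3 -m jog '[[0,-0.001,0.0002,0,0,0],[0,-0.002,0.0004,0,0,0],[0,-0.003,0.0006,0,0,0],[0,-0.004,0.0008,0,0,0],[0,-0.005,0.001,0,0,0]]' | egrep 'pos|force'; done
```

```text
tool_pos: [0.6052, 0.0413, 0.0696]
ft_force: [-0.3, 2.2, 0.3]
tool_pos: [0.6054, 0.0361, 0.0696]
ft_force: [-0.1, 2.0, 0.9]
```

```bash
python3 -m jog '[[0,-0.001,0.0002,0,0,0],[0,-0.002,0.0004,0,0,0],[0,-0.003,0.0006,0,0,0],[0,-0.004,0.0008,0,0,0]]' | egrep 'pos|force'
```

```text
tool_pos: [0.6055, 0.032, 0.0696]
ft_force: [-0.9, 2.8, 1.0]
```

```bash
python3 -m jog '[[0,-0.001,0.0002,0,0,0],[0,-0.002,0.0004,0,0,0],[0,-0.003,0.0006,0,0,0],[0,-0.004,0.0008,0,0,0]]' | egrep 'pos|force'
```

```text
tool_pos: [0.6055, 0.0279, 0.0696]
ft_force: [-0.2, 3.0, 1.7]
```

```bash
python3 -m jog '[[0,-0.001,0.0002,0,0,0],[0,-0.002,0.0004,0,0,0],[0,-0.003,0.0006,0,0,0],[0,-0.004,0.0008,0,0,0]]' | egrep 'pos|force'
```

```text
tool_pos: [0.6056, 0.0255, 0.0695]
ft_force: [-1.7, 11.3, 2.2]
```

```bash
python3 -m jog '[[0,-0.001,0.0002,0,0,0],[0,-0.002,0.0004,0,0,0],[0,-0.003,0.0006,0,0,0],[0,-0.004,0.0008,0,0,0]]' | egrep 'pos|force'
```

```text
tool_pos: [0.6057, 0.0249, 0.0695]
ft_force: [-2.5, 17.8, 3.0]
```

The table is on the stop: force rose 6.5 N over 0.6 mm, which matches the 10 N/mm rubber, with a peak of about 18 N. I'll back off to the centre of the cage.

```bash
python3 -m jog '[[0,0.001,-0.0002,0,0,0],[0,0.002,-0.0004,0,0,0],[0,0.003,-0.0006,0,0,0],[0,0.003,-0.0006,0,0,0],[0,0.003,-0.0006,0,0,0]]' 0.24; python3 - <<'E'
from h import *
st()
for n in ("wrist","side","scene"):
    d=viewer.get_image(n); cv2.imwrite(f"pics/{n}5.png",d["frame"][:,:,::-1])
E
```

```text
clock: 10.7
tool_pos: [0.6056, 0.0274, 0.0694]
tcp_rot: [-0.041, 3.126, -0.288]
ft_force: [-1.0, -0.4, 0.5]
width: 0.0208
10.7 [0.6056 0.0274 0.0694] [-0.0412  3.1261 -0.2881] F [-0.97 -0.4   0.5 ] w 0.0208 q [ 0.13  0.34 -0.14  1.11 -0.18  0.11]
```

View pics/wrist5.png

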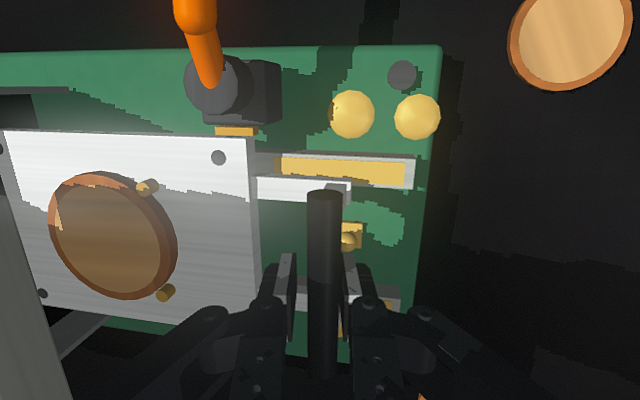

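View pics/side5.png

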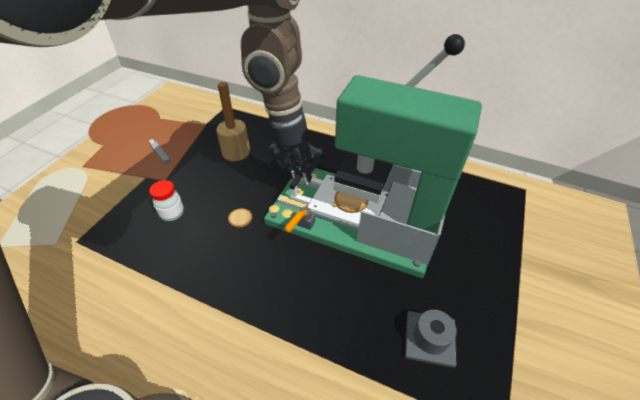

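The coaster is seated, the bar is free in the cage and the force is near zero. I'll open the fingers, lift out and shut them.

```bash
python3 -m jog '[[0,0,0,0,0,0],[0,0,0,0,0,0],[0,0,0,0,0,0],[0,0,-0.02,0,0,0],[0,0,-0.05,0,0,0],[0,0,-0.09,0,0,0],[0,0,-0.12,0,0,0],[0,0,-0.13,0,0,0],[0,0,-0.13,0,0,0]]' 0.5; python3 - <<'E'
from h import *
st()
for n in ("wrist","side"):
    d=viewer.get_image(n); cv2.imwrite(f"pics/{n}6.png",d["frame"][:,:,::-1])
to([.44,-.05,.15],0)
E
```

```text
clock: 11.75
tool_pos: [0.6058, 0.0517, 0.1987]
tcp_rot: [-0.042, 3.123, -0.287]
ft_force: [-0.2, -0.0, 0.9]
width: 0.0426
11.75 [0.6058 0.0517 0.1987] [-0.0418  3.1232 -0.2866] F [-0.2  -0.05  0.93] w 0.0426 q [ 0.17  0.3   0.1   1.39 -0.18  0.15]
toolz [ 0.  0. -1.] shift [ 0.1671 -0.0867  0.0631] turn [-0.1837 -0.0013  0.0074]
```

View pics/wrist6.png

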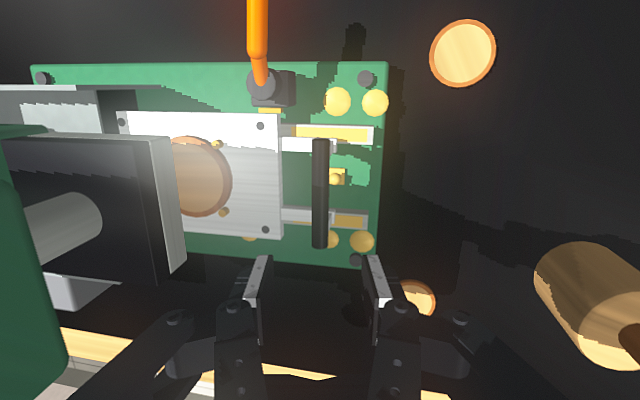

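View pics/side6.png

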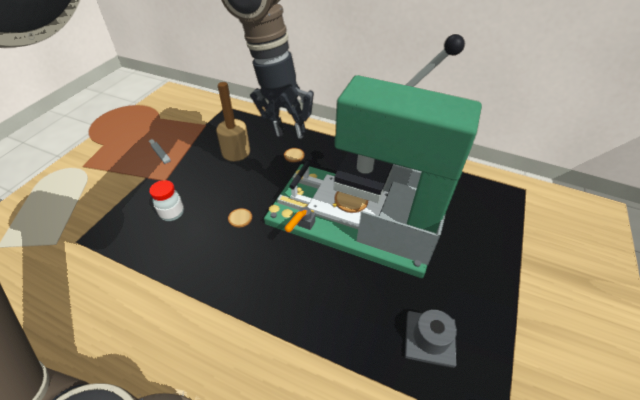

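The wrist view shows the hub top at (261,83), the grip axis from (258,0) to (259,60) and the coaster seated at (196,176).

```bash
python3 - <<'E'
from h import *
c=cam(viewer.get_image("wrist"))
print("hub",onz(c,261,83,.075),"grip",onz(c,258,2,.088),onz(c,259,50,.087))
a=onz(c,320,141,.09);b=onz(c,320,246,.09);print("handle",a,b,(a+b)/2)
for n,u,v in(("o-",276,117),("o+",283,238)): print(n,onz(c,u,v,.057))
E
```

```text
hub [ 0.51788879 -0.01831417  0.075     ] grip [ 0.46471063 -0.01429572  0.088     ] [ 0.49527024 -0.01487662  0.087     ]
handle [0.55827178 0.03255239 0.09      ] [0.6463281  0.03514129 0.09      ] [0.60229994 0.03384684 0.09      ]
o- [ 0.54510986 -0.01207237  0.057     ]
o+ [ 0.6591419  -0.00679866  0.057     ]
```

Table travel came to 109.5 mm. The hub is at about (0.520, -0.0185) and the lever is at about 0.07 rad. The plan is to sweep the lever with shut fingers from its -y side.

```bash
python3 - <<'E'
from h import *
to([.458,-.055,.16],0)
E
```

```text
toolz [ 0.  0. -1.] shift [ 0.1489 -0.0939  0.0539] turn [-0.1839 -0.0024  0.0074]
```

```bash
python3 -m jog '[[0.03,-0.005,0,-0.03,0,0],[0.06,-0.015,0,-0.06,0,0],[0.09,-0.03,0.005,-0.09,0,0.003],[0.12,-0.05,0.015,-0.12,0,0.005],[0.14,-0.07,0.03,-0.15,0,0.007],[0.149,-0.085,0.045,-0.175,-0.002,0.007],[0.149,-0.094,0.054,-0.184,-0.002,0.007],[0.149,-0.094,0.054,-0.184,-0.002,0.007]]' 0; python3 - <<'E'
from h import *
st(); d=viewer.get_image("wrist"); cv2.imwrite("pics/w7.png",d["frame"][:,:,::-1])
to([.458,-.055,.068],0)
E
```

```text
clock: 12.7
tool_pos: [0.4569, -0.0563, 0.1579]
tcp_rot: [0.026, -3.138, -0.001]
ft_force: [0.1, 0.0, -0.1]
width: 0.0
12.7 [ 0.4569 -0.0563  0.1579] [ 2.6400e-02 -3.1378e+00 -5.0000e-04] F [ 0.13  0.02 -0.13] w 0.0 q [-0.12  0.02 -0.32  1.24 -0.   -0.14]
toolz [ 0.  0. -1.] shift [-0.0006  0.0005  0.0908] turn [ 0.0004 -0.0025 -0.0014]
```

View pics/w7.png

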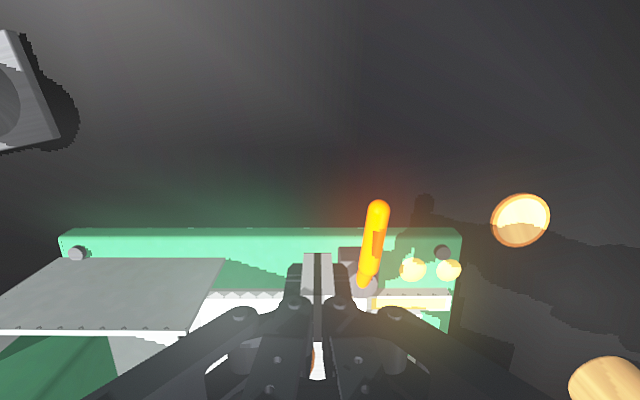

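The shut fingers at (317,280) stand beside the lever, whose grip runs from (378,205) to (368,283), on its press-inner side. I'll descend.

```bash
python3 -m jog '[[0,0,0.025,0,0,0],[0,0,0.055,0,0,0],[0,0,0.08,0,0,0],[0,0,0.09,0,0,0],[0,0,0.09,0,0,0]]'; python3 - <<'E'
from h import *
s=robot.read_state(); A=R.from_rotvec(s["tcp_rot"]); hub=np.array([.520,-.0185]); p0=s["tool_pos"]
d=viewer.get_image("wrist"); cv2.imwrite("pics/w8.png",d["frame"][:,:,::-1])
for a in np.arange(0,1.4,.1):
    u=np.array([-np.cos(a),np.sin(a)]);t=np.array([np.sin(a),np.cos(a)])
    q=hub+.062*u-.022*t
    print(round(a,2),A.inv().apply([q[0]-p0[0],q[1]-p0[1],0]).round(4))
E
```

```text
clock: 13.25
tool_pos: [0.457, -0.0547, 0.0677]
tcp_rot: [0.03, -3.136, -0.001]
ft_force: [-1.6, 0.3, -0.3]
width: -0.0001
0.0 [-0.0012  0.0142  0.    ]
0.1 [0.0005 0.0205 0.    ]
0.2 [0.0016 0.027  0.    ]
0.3 [0.0021 0.0335 0.    ]
0.4 [0.0019 0.0401 0.    ]
0.5 [0.0011 0.0466 0.    ]
0.6 [-0.0004  0.053   0.    ]
0.7 [-0.0025  0.0593  0.    ]
0.8 [-0.0052  0.0653  0.    ]
0.9 [-0.0086  0.0709  0.    ]
1.0 [-0.0124  0.0763 -0.    ]
1.1 [-0.0168  0.0812 -0.    ]
1.2 [-0.0216  0.0856 -0.    ]
1.3 [-0.0269  0.0896 -0.0001]
```

View pics/w8.png

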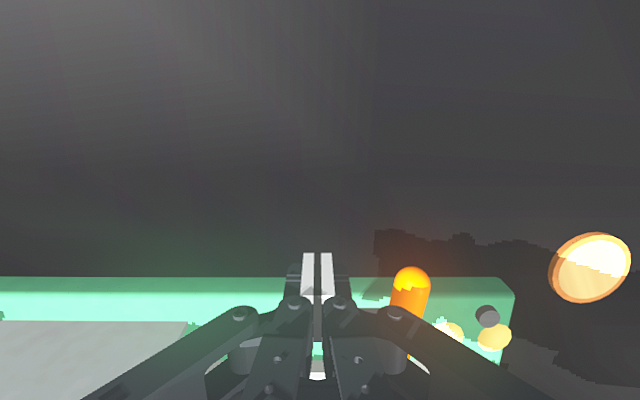

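```bash
python3 -m jog '[[0,0.007,0,0,0,0],[-0.001,0.0142,0,0,0,0],[0,0.0175,0,0,0,0.05],[0.0005,0.0205,0,0,0,0.1],[0.001,0.024,0,0,0,0.15],[0.0016,0.027,0,0,0,0.2],[0.002,0.03,0,0,0,0.25],[0.0021,0.0335,0,0,0,0.3],[0.002,0.037,0,0,0,0.35],[0.0019,0.0401,0,0,0,0.4],[0.0015,0.0434,0,0,0,0.45],[0.0011,0.0466,0,0,0,0.5]]'; python3 - <<'E'
from h import *
s=robot.read_state(); A=R.from_rotvec(s["tcp_rot"]); hub=np.array([.520,-.0185]); p0=s["tool_pos"]
for n in ("wrist","side"):
    d=viewer.get_image(n); cv2.imwrite(f"pics/{n}9.png",d["frame"][:,:,::-1])
x=A.as_matrix()[:,0]; a0=np.arctan2(x[1],-x[0]); print("tool a",a0)
for a in np.arange(.4,1.4,.1):
    u=np.array([-np.cos(a),np.sin(a)]);t=np.array([np.sin(a),np.cos(a)])
    q=hub+.062*u-.022*t
    print(round(a,2),A.inv().apply([q[0]-p0[0],q[1]-p0[1],0]).round(4),round(a-a0,3))
E
```

```text
clock: 14.5
tool_pos: [0.4567, -0.0089, 0.0701]
tcp_rot: [-0.752, -3.05, 0.004]
ft_force: [1.1, -5.6, -0.2]
width: 0.0004
tool a 0.4836224619406422
0.4 [-0.0005 -0.0062  0.    ] -0.084
0.5 [ 0.0019 -0.0001 -0.    ] 0.016
0.6 [ 0.0036  0.0062 -0.    ] 0.116
0.7 [ 0.0048  0.0127 -0.    ] 0.216
0.8 [ 0.0053  0.0193 -0.0001] 0.316
0.9 [ 0.0051  0.0259 -0.0001] 0.416
1.0 [ 0.0043  0.0324 -0.0001] 0.516
1.1 [ 0.0028  0.0388 -0.0001] 0.616
1.2 [ 0.0007  0.045  -0.0001] 0.716
1.3 [-0.002   0.051  -0.0001] 0.816
```

View pics/wrist9.png

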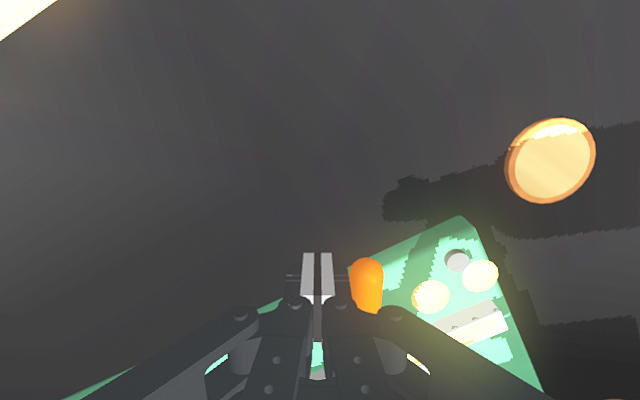

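View pics/side9.png

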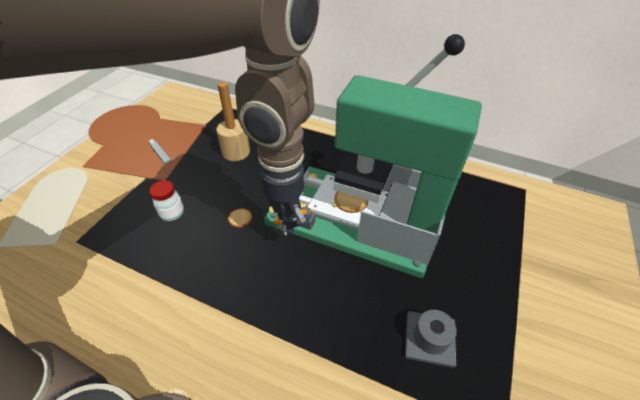

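The lever at (368,285) is against the finger and turning at about 5.7 N. I'll continue the arc.

```bash
python3 -m jog '[[0.002,0.003,0,0,0,0.06],[0.0036,0.0062,0,0,0,0.116],[0.0043,0.0095,0,0,0,0.166],[0.0048,0.0127,0,0,0,0.216],[0.005,0.016,0,0,0,0.266],[0.0053,0.0193,0,0,0,0.316],[0.0052,0.0226,0,0,0,0.366],[0.0051,0.0259,0,0,0,0.416],[0.0047,0.0292,0,0,0,0.466],[0.0043,0.0324,0,0,0,0.516]]'; python3 - <<'E'
from h import *
s=robot.read_state(); A=R.from_rotvec(s["tcp_rot"]); hub=np.array([.520,-.0185]); p0=s["tool_pos"]
for n in ("wrist","scene"):
    d=viewer.get_image(n); cv2.imwrite(f"pics/{n}10.png",d["frame"][:,:,::-1])
x=A.as_matrix()[:,0]; a0=np.arctan2(x[1],-x[0]); print("tool a",a0)
for a in np.arange(1,1.41,.1):
    u=np.array([-np.cos(a),np.sin(a)]);t=np.array([np.sin(a),np.cos(a)])
    q=hub+.062*u-.022*t
    print(round(a,2),A.inv().apply([q[0]-p0[0],q[1]-p0[1],0]).round(4),round(a-a0,3))
E
```

```text
clock: 15.6
tool_pos: [0.4677, 0.0217, 0.0705]
tcp_rot: [1.503, 2.758, -0.006]
ft_force: [-2.1, -6.6, -0.4]
width: -0.0002
tool a 0.9982417695059215
1.0 [-0.0001  0.0003 -0.    ] 0.002
1.1 [ 0.0017  0.0066 -0.    ] 0.102
1.2 [ 0.003  0.013 -0.   ] 0.202
1.3 [ 0.0036  0.0196 -0.0001] 0.302
1.4 [ 0.0035  0.0262 -0.0001] 0.402
```

View pics/wrist10.png

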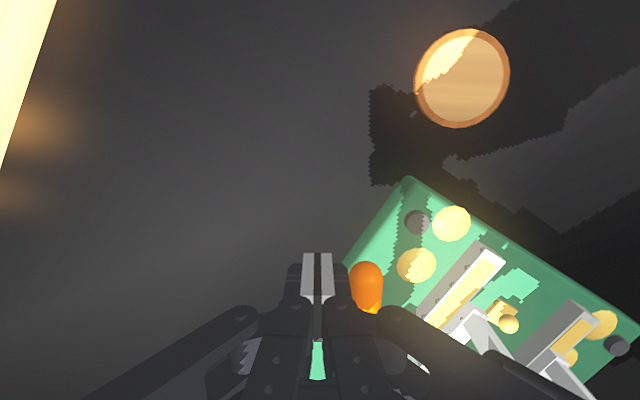

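View pics/scene10.png

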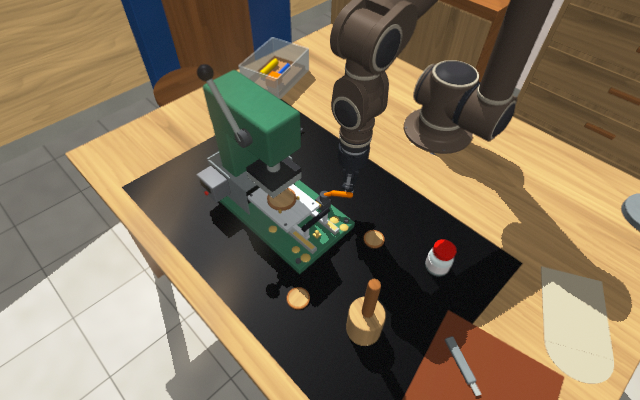

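```bash
python3 -m jog '[[0.001,0.0033,0,0,0,0.05],[0.0017,0.0066,0,0,0,0.1],[0.0025,0.01,0,0,0,0.15],[0.003,0.013,0,0,0,0.2],[0.0033,0.0163,0,0,0,0.25],[0.0035,0.018,0,0,0,0.27],[0.0035,0.018,0,0,0,0.27]]'; python3 - <<'E'
from h import *
st(); s=robot.read_state(); x=R.from_rotvec(s["tcp_rot"]).as_matrix()[:,0]; print("tool a",np.arctan2(x[1],-x[0]))
d=viewer.get_image("scene"); c=cam(d); im=d["frame"][:,:,::-1]; cv2.imwrite("pics/sc11.png",cv2.resize(im[160:280,240:400],None,fx=5,fy=5,interpolation=cv2.INTER_CUBIC))
E
```

```text
clock: 16.4
tool_pos: [0.4803, 0.0347, 0.0705]
tcp_rot: [-1.857, -2.534, 0.006]
ft_force: [-2.8, -3.6, 1.0]
width: -0.0
16.4 [0.4803 0.0347 0.0705] [-1.8566 -2.5341  0.0064] F [-2.84 -3.57  0.97] w -0.0 q [ 0.07  0.1  -0.43  1.05 -0.    1.34]
tool a 1.2646011137366144
```

View pics/sc11.png

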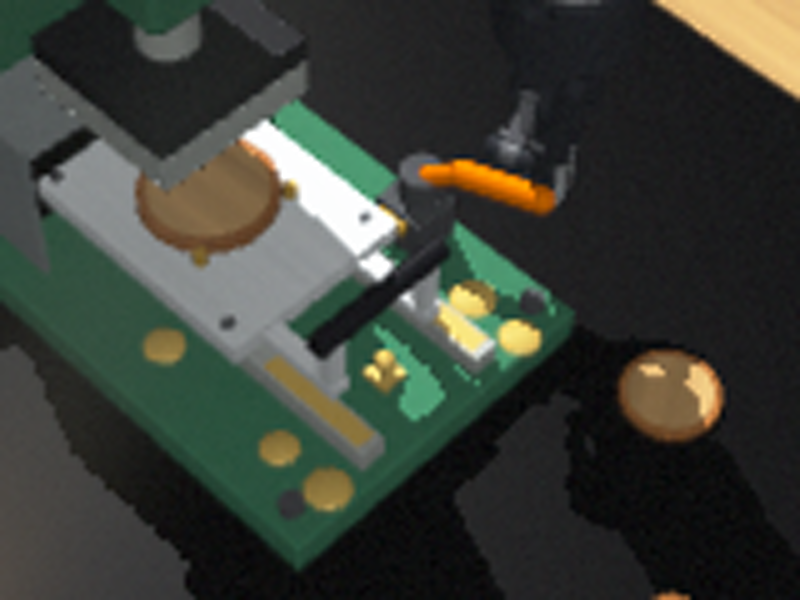

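```bash
python3 - <<'E'
from h import *
c=cam(viewer.get_image("scene"))
t=onz(c,240+545/5,160+203/5,.088); r=onz(c,240+435/5,160+173/5,.086); h=onz(c,240+420/5,160+165/5,.075)
print(t,r,h)
for o in (r,h): 
    v=t-o; print("angle",np.arctan2(v[1],-v[0])+np.radians(1.1))
E
```

```text
[0.50044823 0.05185677 0.088     ] [ 0.52642949 -0.00348333  0.086     ] [ 0.52150285 -0.01935636  0.075     ]
angle 1.1510572123877252
angle 1.3025277804004567
```

The measured angle is between 1.15 and 1.30 rad. I'll nudge a little further until I feel the end stop, for margin.

```bash
python3 -m jog '[[0,0.002,0,0,0,0.02],[0,0.004,0,0,0,0.04],[0,0.005,0,0,0,0.05],[0,0.005,0,0,0,0.05]]'
```

```text
clock: 16.9
tool_pos: [0.4824, 0.0363, 0.0703]
tcp_rot: [-1.915, -2.485, 0.01]
ft_force: [-10.9, -3.0, 6.0]
width: -0.0001
```

The force rose to about 11 N with hardly any motion, so this is the end stop at 1.3 rad. I'll back off sideways and then lift clear.

```bash
python3 -m jog '[[0,-0.005,0,0,0,0],[0,-0.015,0,0,0,0],[0.003,-0.025,0,0,0,0],[0.005,-0.03,-0.01,0,0,0],[0.005,-0.03,-0.04,0,0,0],[0.005,-0.03,-0.08,0,0,0],[0.005,-0.03,-0.12,0,0,0],[0.005,-0.03,-0.15,0,0,0],[0.005,-0.06,-0.17,0,0,0],[0.005,-0.06,-0.17,0,0,0],[0.005,-0.06,-0.17,0,0,0]]'; python3 - <<'E'
from h import *
st()
for n in ("wrist","side","scene"):
    d=viewer.get_image(n); im=d["frame"][:,:,::-1]; cv2.imwrite(f"pics/{n}12.png",im)
    if n=="scene": cv2.imwrite("pics/sc12.png",cv2.resize(im[160:280,240:400],None,fx=5,fy=5,interpolation=cv2.INTER_CUBIC))
E
```

```text
clock: 18.0
tool_pos: [0.4244, 0.0264, 0.2418]
tcp_rot: [-1.917, -2.487, 0.007]
ft_force: [0.5, 0.0, -0.6]
width: -0.0002
18.0 [0.4244 0.0264 0.2418] [-1.9166 -2.487   0.0069] F [ 0.46  0.03 -0.62] w -0.0002 q [ 0.06 -0.06 -0.21  1.43 -0.    1.38]
```

View pics/sc12.png

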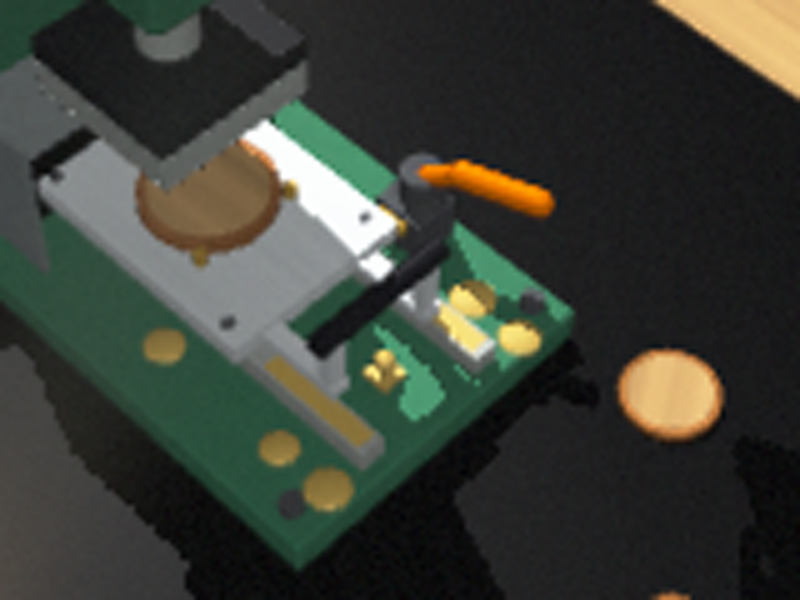

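View pics/side12.png

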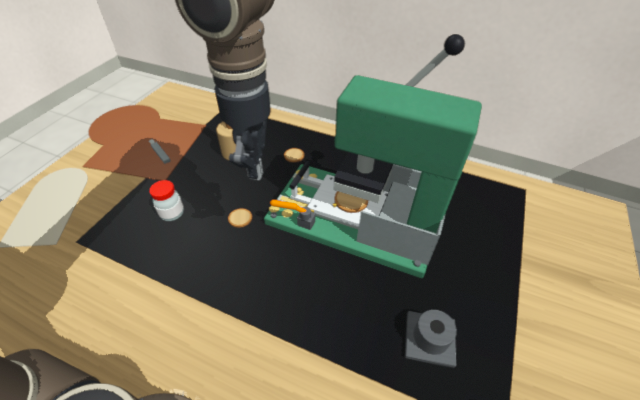

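The lever is at its end stop at (350,201). The coaster is against its pins, the bystanders are where they were, and the arm is clear. Handing in.

```bash
python3 - <<'E'
from h import *
a=cv2.imread("pics/side6.png",0)[190:225,300:345].astype(np.float32); b=cv2.imread("pics/side12.png",0)[190:225,300:345].astype(np.float32)
s=cv2.imread("pics/side6.png",0)[175:235,330:400].astype(np.float32); t=cv2.imread("pics/side12.png",0)[175:235,330:400].astype(np.float32)
print("table shift since release (px)",cv2.phaseCorrelate(s,t))
from rig import finish_job
print(finish_job())
E
```

```text
table shift since release (px) ((-0.002879529204960818, 0.03143770482337871), 0.9979243419788502)
the job is handed in; nothing more can be done
None
```

The job is handed in. The table is pushed home against its back stop, the clamp lever is swung to its end stop, and the arm is clear of everything. No verdict was given, so this rests on my own checks.

- **Table:** I pushed it by the handle with the fingers loosely closed around the bar. The glue let go at about 30 mm. I then crept in until the stop answered at about 110 mm of travel. The highest wrist reading was about 18 N, taken at the end of each move. After that I backed off, opened the fingers and lifted clear.
- **Lever:** I swept it clockwise with shut fingers until the force rose to about 11 N at its end stop (1.3 rad). My camera readings just before that last nudge were 1.15 and 1.30 rad, which disagree by 0.15 but are both past 1.0.
- **Last checks:** The coaster was against its pins and the jar, mallet and weight looked unmoved. The table had shifted less than 0.05 pixels since I let go of it, and the tool force was about zero. The clock stood at about 18 s of the 64 s allowed.
- **Not confirmed:** I could not read the home switch. That the table is home rests on the roughly 10 N/mm push-back I felt at the stop, plus the table not moving afterwards.

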